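Charcoal block onto the fire-brick rest

ROBOT

A 6-joint arm with a two-finger parallel gripper is mounted at the origin on the work surface. World frame = base frame: x ahead of the robot, y to its left, z up, the work surface at z = 0. Lengths are in m, angles in rad, forces in N, time in s.
With the tool pointing down it reaches from about 0.35 to 0.775 m from the base axis. Payload 5.5 kg.
Tool frame: the origin (TCP) lies midway between the tips of the shut fingers; the grasp point (between the pads) lies 19 mm behind it; z points along the fingers, x is the direction in which the jaws open and shut, and the axes are right-handed (so a half turn about z gives the same grasp; the last joint's range is limited). The gripper opens to 85 mm and grips with 20 to 120 N. Pads are 22 mm wide; open, the fingers measure 114 mm over their backs; the gripper's body (76 mm by 85 mm) begins 54 mm behind the grasp point. The pads swing forward as they close: fully open they stand 13 mm farther back than shut.
Start: joints at [0.981, 0.313, 0.046, 1.304, 0, 1.431], TCP at [0.25, 0.518, 0.231] pointing down, gripper open.
Joint ranges: [-2.76, 2.76], [-0.86, 1.69], [-1.03, 1.26], [-2.2, 2.34], [-1.47, 1.5], [-3.14, 3.14]. Speed limits (rad/s): [2.57, 2.57, 3.14, 3.14, 3.14, 3.14].

INTERFACE

Orientations are given as a unit quaternion [w, x, y, z].
In Python, from workcell import env gives the robot as it stands.
- The arm moves only by the tool servo_tool, never from a script. Its argument "targets" is a list of rows, each an object with "xyz": the shift along the tool's x, y, z in m, a list of three; "twist": the turn, a rotation vector about the tool's x, y, z in rad, a list of three; "jaw": the opening, from 0 (shut) to 1 (fully open). A call has 1 to 12 rows; each row is the pose to reach, as a shift and turn from the pose commanded when the call began, along the tool's axes at that moment; what a row does not reach only later rows make up. A row lasts 1/12 s, in which the tool goes at most 41.7 mm and 7.16 degrees, less where a joint would pass 70% of its speed; a pose out of reach is approached as far as the arm can. A call with a gripper value outside its range is refused whole. The fingers move at their own pace and stop on an object; "squeeze" is the grip in N (left out, the last holds). Time passes only in rows, so rows that repeat a pose let the fingers close. It gives the time, the measured TCP pose, the force and the opening at its end, in the units of the state.
- env.get_state(): the state, without advancing time (a new reading comes with each control period).
- env.read_camera(name): name is "side" or "top"; returns a dict with "color" (384x512x3 uint8, red, green, blue), "depth" (384x512 float32, m along the optical axis (not along the pixel's ray), 0 where there is no reading), "fx", "fy", "cx", "cy" (pixels), "eye" and "attitude" of the camera in the world. Camera axes: x right, y down, z forward; pixel columns grow to the right and rows downward; lengths in m; the calibration is good to about 2 mm. A picture is of the moment at which its call begins.
- env.hand_in(): hands the job in, once; it reports no verdict.
The state is a dict: "clock": time; "joint_pos": joint angles; "qvel": joint speeds; "tau": joint torques, N m; "tcp_pos": TCP position; "orientation": TCP orientation; "wrist_force": force on the tool from outside, world axes, zero at the start; "ft_torque": the same for the moment, N m; "finger_gap": finger opening in m.
Only numpy, scipy, OpenCV 4.12 (cv2) and the standard library are available. Lean on these libraries where they do the work, as an engineer would, in place of code of your own. Each camera call takes 0.05 s, during which the arm holds its last target. There are 200 camera calls.

TASK

Take the middle-sized of the three charcoal blocks out of the wooden rack, where only its two ends can be reached, put it down flat on the honeycomb soldering board and let go; then take it again another way and set it on the narrow sill of the fire-brick rest, level, centred and lined up with the sill; there the brick cheeks leave room for fingers only at its long sides. Charcoal is brittle: grip it lightly, set it down softly both times rather than dropping it, and never tip it. Leave all the other things where they are.

Things in the scene. Friction and masses are not known exactly. Their poses are not given: they have to be found in the camera images.
- block: the task's block: charcoal, 64 (its x) x 40 (y) x 32 high mm, about 90 g, flat in one of the rack's slots, the middle-sized of three of equal width and height. Origin: centre of its underside; z up. Brittle: spoilt by finger forces over 80 N (both fingers added, 40 N each), by a fall of 6 mm or more, or pressed down with over 40 N on the rest, 60 N on the board
- long_block: bystander: charcoal block 100 x 40 x 32 mm in another slot of the rack. Origin: centre of its underside; x along its length
- short_block: bystander: charcoal block 34 x 40 x 32 mm in another slot of the rack. Origin: centre of its underside; x along the slot
- rack: fixed plywood rack, 56 (x) x 178 (y) mm, origin at the centre of its underside on the bench. Floor 8 mm thick; four walls along x, 10 mm thick, tops 38 mm above the bench, make three slots 46 mm wide, open at both ends, at y = -56, 0 and 56 mm. Blocks lie on the floor along x; the task's block overhangs the rack 4 mm at each end and stands 2 mm above the walls
- board: fixed pale ceramic soldering board with a honeycomb of dark holes (drawn only, the top is flat), 130 (x) x 120 (y) x 12 thick mm, origin at the centre of its underside on the bench; its top is 12 mm above the bench
- rest: fixed fire-brick rest, origin at the centre of its underside on the bench: a narrow sill 24 mm wide (x), 80 mm long (y) and 60 mm high between two cheeks, each 70 (x) x 34 (y) x 96 high mm, whose inner faces are at y = -40 and 40 mm. The space beside the sill (in x) is open down to the bench
- sill (a point): centre of the top face of the rest's sill, 60 mm above the bench; axes as rest, the sill runs along y. The block's length (its x) is to run along this y, either way round, the block overhanging the sill by 8 mm on each long side
- spool: bystander: blue plastic spool, 44 mm across, 50 high. Origin: centre of its underside
- flux_jar: bystander: green glass jar, 52 mm across, 75 high. Origin: centre of its underside
- pliers: bystander: small pliers lying flat, 140 mm long, 10 thick, 44 wide at the handles; handles to -x. Origin: on the bench near the joint
- brass_collar: bystander: brass ring, 40 mm across, 18 high. Origin: centre of its underside
- weight: bystander: steel cylinder, 36 mm across, 28 high. Origin: centre of its underside

How it is judged:
On the way:
1. the middle-sized charcoal block lies flat on the soldering board, let go (its centre within 50 mm of the board's centre in the board's x and y) (x of block in the frame of board between -0.05 and 0.05 m and y of block in the frame of board between -0.05 and 0.05 m and z of block in the frame of board between 0.009 and 0.016 m and angle between block's own z axis and vertical below 0.08 rad and contact force between the fingers and block below 0.1 N and linear speed of block below 0.02 m/s), for 0.2 s.
At the end, for the whole second after the job is handed in: the block lies flat on the sill of the rest, released and at rest: its centre within 8 mm of the sill's centre along and across the sill, its underside within 4 mm of the sill's height, tilted less than 0.08 rad, its length within 0.15 rad of the sill's direction (x of block in the frame of sill between -0.008 and 0.008 m and y of block in the frame of sill between -0.008 and 0.008 m and z of block in the frame of sill between -0.004 and 0.004 m and angle between block's own z axis and vertical below 0.08 rad and angle between the x axis of block and the y axis of rest, either way round below 0.15 rad and linear speed of block below 0.02 m/s and contact force between the fingers and block below 0.1 N); the robot touches nothing.
It fails at once if the block is squeezed: the fingers' contact forces on it add up to more than 80 N (contact force between the fingers and block above 80 N).
It fails at once if the block is dropped: unheld, it falls faster than 0.35 m/s (a fall of about 6 mm) (linear speed of block above 0.35 m/s and contact force between the fingers and block below 0.1 N).
It fails at once if the block is pressed on the rest with more than 40 N or on the board with more than 60 N (contact force between block and rest above 40 N or contact force between block and board above 60 N).
It fails at once if the block is tipped by more than 0.6 rad (angle between block's own z axis and vertical above 0.6 rad).
It fails at once if another thing is moved by more than 25 mm (distance of any of long_block, short_block, spool, flux_jar, pliers, brass_collar, weight from where it was at the start of the episode above 0.025 m).
It also fails if it takes over 70 s, if anything falls off the work surface, if the arm or the gripper's body presses on something with over 40 N, if the wrist force passes 120 N, or if a joint passes its speed limit or range.

## Working session

There is one attempt and no reset: what is moved stays moved. The work goes in short steps, Python scripts to look and compute and a tool call to move; the robot and the scene stay as the last step left them, time stands still between calls to the robot, and variables do not carry over. Pictures are saved under pics/ and viewed, about 8 in all and at most 12, crops included, and the job is handed in when it is done.

Besides the shell and the picture viewer there is one more tool, called after "Request:" by a JSON object that holds its "method" and its "body". servo_tool: Moves the arm, as the interface text tells. Its arguments: {"type":"object","properties":{"targets":{"type":"array","items":{"type":"object","properties":{"xyz":{"type":"array","items":{"type":"number"}},"twist":{"type":"array","items":{"type":"number"}},"jaw":{"type":"number"}}}},"squeeze":{"type":"number"}},"required":["targets"]}

```bash
mkdir -p pics; ls; python3 - <<'E'
from workcell import env
import cv2,numpy as np
print(env.get_state())
for n in ("top","side"):
    c=env.read_camera(n); cv2.imwrite(f"pics/{n}0.png",c["color"][:,:,::-1]); np.savez(f"pics/{n}0.npz",**c)
    print(n,c["fx"],c["fy"],c["cx"],c["cy"],c["eye"],c["attitude"])
E
```

```text
pics
{'clock': 0.0, 'joint_pos': array([ 9.81379871e-01,  3.13992458e-01,  4.49494542e-02,  1.30361373e+00,
       -2.83878394e-06,  1.43117979e+00]), 'qvel': array([ 0.0001686 ,  0.00113251, -0.00092977, -0.00026364, -0.0010159 ,
        0.0019308 ]), 'tau': array([-2.14796528e-03, -4.80632007e+01,  2.98531902e+01,  1.93225272e-02,
       -3.75582085e-04,  7.64076759e-06]), 'tcp_pos': array([0.24972118, 0.51735217, 0.23040133]), 'orientation': array([ 3.81343757e-04,  8.46989998e-01,  5.31608011e-01, -8.48442381e-04]), 'wrist_force': array([-0.24236272, -0.23826317,  0.06282322]), 'ft_torque': array([-0.01550217,  0.00551367, -0.01540932]), 'finger_gap': 0.08555424352223141}
top 382.80288867489776 382.80288867489776 254.2877653981128 191.31588880844447 [ 0.37377304 -0.01803945  0.93955887] [ 0.07201321 -0.69111642  0.71557184 -0.07161804]
side 401.6021285538222 401.6021285538222 261.7408362710677 191.0500676334033 [ 0.53019613 -0.68870401  0.66629752] [-4.17898734e-01  9.08259651e-01 -2.06119167e-02  4.49787784e-04]
```

View pics/top0.png

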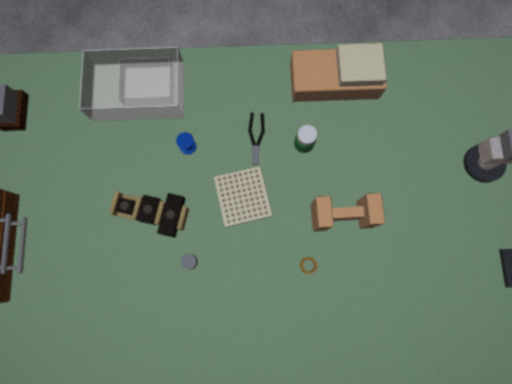

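View pics/side0.png

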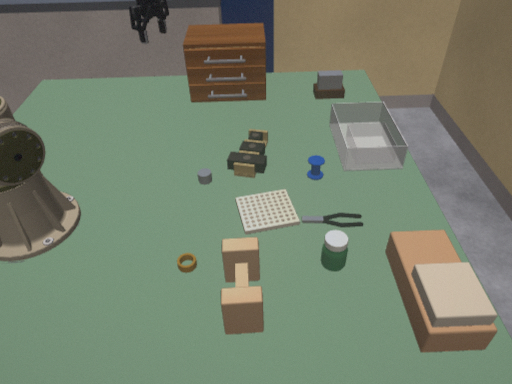

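The top view shows the rack at about (148,210), with the medium block in the middle slot at (149,209). The board is at (243,196) and the rest at (349,212). Next I'll deproject these pixels to positions.

```bash
cat > h.py <<'E'
import numpy as np,cv2
from scipy.spatial.transform import Rotation as R
def cloud(c):
    v,u=np.mgrid[0:384,0:512]; d=c["depth"]
    p=np.stack([(u-c["cx"])/c["fx"]*d,(v-c["cy"])/c["fy"]*d,d],-1)
    q=np.array(c["attitude"]); return p@R.from_quat(q,scalar_first=True).as_matrix().T+c["eye"]
def rect(m,P,name):
    m=m&np.isfinite(P[...,2]); n,l,s,_=cv2.connectedComponentsWithStats(m.astype(np.uint8))
    for i in range(1,n):
        if s[i,4]<25: continue
        q=P[l==i]; r=cv2.minAreaRect((q[:,:2]*1000).astype(np.float32))
        print(name,s[i],"med z %.1f"%(1000*np.median(q[:,2])),"c",np.round(r[0],1),"wh",np.round(r[1],1),"ang %.1f"%r[2],"mean",np.round(q[:,:2].mean(0)*1000,1))
E
python3 - <<'E'
from h import *
for n in("top","side"):
    c=np.load(f"pics/{n}0.npz"); P=cloud(c); col=c["color"].astype(int); z=P[...,2]
    print(n,"bench z",np.median(z[300:330,200:240] if n=="top" else z[330:370,60:150]))
    roi=np.zeros(z.shape,bool)
    if n=="top":
        roi[180:245,100:195]=1; rect(roi&(z>.0365)&(z<.05)&(col.max(-1)<100),P,"blk")
        rect(roi&(z>.006)&(z<.06),P,"rackall")
        roi[:]=0; roi[160:235,205:280]=1; rect(roi&(z>.006)&(z<.02),P,"board")
        roi[:]=0; roi[180:245,305:395]=1; rect(roi&(z>.05)&(z<.07),P,"sill"); rect(roi&(z>.08),P,"cheek")
        im=c["color"][165:250,95:405,::-1]; cv2.imwrite("pics/crop0.png",cv2.resize(im,(775,212),interpolation=cv2.INTER_CUBIC))
    else:
        roi[120:185,215:280]=1; rect(roi&(z>.0365)&(z<.05)&(col.max(-1)<100),P,"blk")
        roi[:]=0; roi[180:240,225:305]=1; rect(roi&(z>.009)&(z<.016),P,"board")
        roi[:]=0; roi[230:335,215:270]=1; rect(roi&(z>.057)&(z<.064),P,"sill"); rect(roi&(z>.092)&(z<.1),P,"cheek")
E
```

```text
top bench z 0.0006374038559864847
blk [157 193  27  44 712] med z 40.4 c [511.1 181. ] wh [46.3 99.9] ang 75.8 mean [510.1 180.5]
blk [136 195  24  29 456] med z 40.3 c [526.4 236.2] wh [44.4 63.8] ang 75.6 mean [525.6 234.9]
blk [114 196  21  19 249] med z 40.3 c [537.3 291. ] wh [43.7 35.1] ang 74.7 mean [536.2 289.9]
rackall [ 109  191   80   47 2210] med z 39.4 c [524.8 234.7] wh [179.  100.1] ang 75.6 mean [520.6 222.9]
board [252 160   7   5  33] med z 9.7 c [641.2 -25.2] wh [15.1 10.5] ang 88.0 mean [641.2 -25.2]
board [ 214  166   59   61 2501] med z 12.7 c [555.1   9. ] wh [131.3 119.4] ang 11.5 mean [553.5   8.6]
sill [332 197  42  30 409] med z 60.7 c [ 486.7 -243.4] wh [71.3 83.2] ang 17.5 mean [ 497.6 -242.2]
sill [313 200  10  30  51] med z 60.5 c [ 493.6 -159.3] wh [68.3 14.4] ang 14.4 mean [ 491.3 -159.8]
cheek [365 193  20  32 536] med z 96.5 c [ 458.5 -159.7] wh [ 74.8 321.6] ang 17.8 mean [ 498.7 -286.4]
cheek [315 196  19  32 513] med z 96.4 c [ 436.8 -121.2] wh [ 69.5 231.6] ang 48.1 mean [ 495.7 -173.4]
side bench z -0.00029894540654945567
blk [248 131  14  10  96] med z 39.3 c [537.7 291.6] wh [46.8 32.9] ang 76.4 mean [536.9 288.7]
blk [239 142  26  11 200] med z 39.3 c [527.5 236. ] wh [45.2 63.6] ang 75.1 mean [527.4 233.6]
blk [227 152  39  14 345] med z 39.5 c [512.3 182.3] wh [45.8 98.6] ang 76.2 mean [511.9 179. ]
board [ 235  190   65   42 1881] med z 11.5 c [555.5   9.2] wh [129.5 123.1] ang 11.5 mean [555.5   4.8]
sill [223 260  36  28 385] med z 59.7 c [ 499.6 -218.5] wh [67.5 59.1] ang 2.7 mean [ 498.7 -213.9]
sill [222 313  41   6  96] med z 60.4 c [ 501.2 -305.4] wh [68.1  3.1] ang 0.8 mean [ 501.3 -305.3]
cheek [222 238  37  16 509] med z 95.4 c [ 498.9 -175.2] wh [68.2 36.1] ang 1.1 mean [ 498.3 -177. ]
cheek [221 286  42  21 726] med z 95.6 c [ 501.6 -289.3] wh [68.4 34.7] ang 2.6 mean [ 501.3 -290.6]
```

View pics/crop0.png

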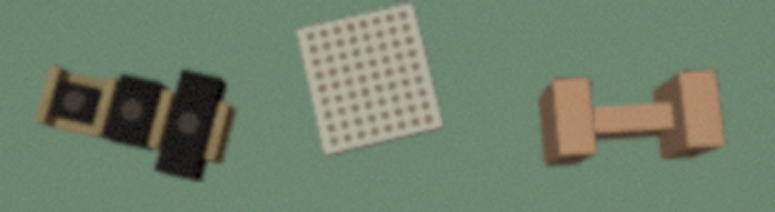

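The medium block is at about (526,236) mm with its length at −14.2°. The board centre is about (555,9), and the rest is about (499,−231) with a yaw of about 1.5°. I'll write a helper that gives the tool-frame shift to a target.

```bash
cat >> h.py <<'E'
def go(x,y,z,yaw):
    from workcell import env
    s=env.get_state(); M=R.from_quat(s["orientation"],scalar_first=True)
    a=np.radians(yaw); T=R.from_matrix([[np.cos(a),np.sin(a),0],[np.sin(a),-np.cos(a),0],[0,0,-1]])
    X=M.as_matrix()[:,0]
    print("tcp",np.round(s["tcp_pos"],4),"yaw %.2f"%np.degrees(np.arctan2(X[1],X[0])),"F",np.round(s["wrist_force"],2),"gap %.4f"%s["finger_gap"],"t %.2f"%s["clock"])
    print("xyz",np.round(M.inv().apply(np.array([x,y,z])-s["tcp_pos"]),4),"twist",np.round((M.inv()*T).as_rotvec(),4))
E
python3 -c "
from h import *;go(.5265,.236,.12,-14.2)"
```

```text
tcp [0.2498 0.5174 0.2305] yaw 64.23 F [-0.45 -0.13  0.02] gap 0.0854 t 0.10
xyz [-0.1329  0.3716  0.1106] twist [9.0000e-04 1.5000e-03 1.3688e+00]
```

Request:
{"method": "servo_tool", "body": {"targets": [{"xyz":[-0.133,0.3715,0.02],"twist":[0.001,0.0015,1.369],"jaw":1},{"xyz":[-0.133,0.3715,0.02],"twist":[0.001,0.0015,1.369],"jaw":1},{"xyz":[-0.133,0.3715,0.02],"twist":[0.001,0.0015,1.369],"jaw":1},{"xyz":[-0.133,0.3715,0.02],"twist":[0.001,0.0015,1.369],"jaw":1},{"xyz":[-0.133,0.3715,0.02],"twist":[0.001,0.0015,1.369],"jaw":1},{"xyz":[-0.133,0.3715,0.02],"twist":[0.001,0.0015,1.369],"jaw":1},{"xyz":[-0.133,0.3715,0.11],"twist":[0.001,0.0015,1.369],"jaw":1},{"xyz":[-0.133,0.3715,0.11],"twist":[0.001,0.0015,1.369],"jaw":1},{"xyz":[-0.133,0.3715,0.11],"twist":[0.001,0.0015,1.369],"jaw":1},{"xyz":[-0.133,0.3715,0.11],"twist":[0.001,0.0015,1.369],"jaw":1},{"xyz":[-0.133,0.3715,0.11],"twist":[0.001,0.0015,1.369],"jaw":1},{"xyz":[-0.133,0.3715,0.11],"twist":[0.001,0.0015,1.369],"jaw":1}], "squeeze": 25}}

```text
clock: 1.1
tcp_pos: [0.5266, 0.2338, 0.1183]
orientation: [0.0, 0.992, -0.127, -0.002]
wrist_force: [-0.2, 0.0, -0.2]
finger_gap: 0.0853
```

Request:
{"method": "servo_tool", "body": {"targets": [{"xyz":[0,0,0],"jaw":1},{"xyz":[0,0,0],"jaw":1},{"xyz":[0,0,0],"jaw":1}]}}

```text
schema error: expected keys xyz, twist, jaw
```

```bash
python3 -c "
from h import *;go(.5265,.236,.06,-14.2)
from workcell import env
c=env.read_camera('side');cv2.imwrite('pics/s1.png',cv2.resize(c['color'][70:200,170:330,::-1],None,fx=4,fy=4))"
```

```text
tcp [0.5266 0.2338 0.1183] yaw -14.61 F [-0.22  0.02 -0.17] gap 0.0853 t 1.10
xyz [-0.0005 -0.0021  0.0583] twist [ 0.0011  0.0036 -0.0072]
```

Request:
{"method": "servo_tool", "body": {"targets": [{"xyz":[0,0,0.01],"twist":[0,0,0],"jaw":1},{"xyz":[0,0,0.03],"twist":[0,0,0],"jaw":1},{"xyz":[0,0,0.05],"twist":[0,0,0],"jaw":1},{"xyz":[0,0,0.05],"twist":[0,0,0],"jaw":1},{"xyz":[0,0,0.05],"twist":[0,0,0],"jaw":1},{"xyz":[0,0,0.05],"twist":[0,0,0],"jaw":1}]}}

```text
clock: 1.65
tcp_pos: [0.5269, 0.2377, 0.0726]
orientation: [-0.001, 0.992, -0.122, 0.001]
wrist_force: [-0.4, 0.3, 0.1]
finger_gap: 0.0856
```

```bash
python3 -c "
from h import *;go(.5265,.236,.008,-14.2)
from workcell import env
c=env.read_camera('side');cv2.imwrite('pics/s2.png',cv2.resize(c['color'][70:200,170:330,::-1],None,fx=4,fy=4))"
```

```text
tcp [0.5269 0.2377 0.0726] yaw -14.06 F [-0.45  0.27  0.05] gap 0.0856 t 1.65
xyz [-0.      0.0019  0.0645] twist [-0.0025 -0.0017  0.0024]
```

View pics/s2.png

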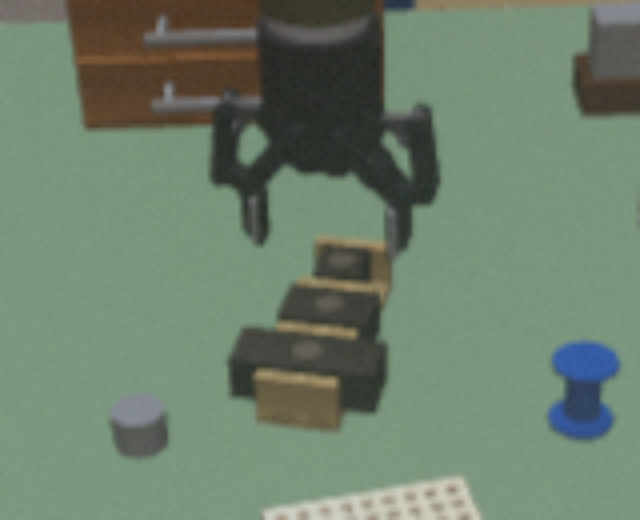

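The open fingers (crop 258,240 and 395,245) straddle the middle block at (330,300), clear of its neighbours. I'll descend.

Request:
{"method": "servo_tool", "body": {"targets": [{"xyz":[0,0.002,0.012],"twist":[0,0,0],"jaw":1},{"xyz":[0,0.002,0.024],"twist":[0,0,0],"jaw":1},{"xyz":[0,0.002,0.036],"twist":[0,0,0],"jaw":1},{"xyz":[0,0.002,0.048],"twist":[0,0,0],"jaw":1},{"xyz":[0,0.002,0.056],"twist":[0,0,0],"jaw":1},{"xyz":[0,0.002,0.061],"twist":[0,0,0],"jaw":1},{"xyz":[0,0.002,0.064],"twist":[0,0,0],"jaw":1},{"xyz":[0,0.002,0.064],"twist":[0,0,0],"jaw":1},{"xyz":[0,0.002,0.064],"twist":[0,0,0],"jaw":1}]}}

```text
clock: 2.45
tcp_pos: [0.5268, 0.235, 0.0079]
orientation: [-0.001, 0.992, -0.124, 0.001]
wrist_force: [0.7, -0.6, -0.1]
finger_gap: 0.0854
```

```bash
python3 -c "
from h import *;go(.5265,.236,.008,-14.2)"
```

```text
tcp [0.5268 0.235  0.0079] yaw -14.20 F [ 0.66 -0.63 -0.07] gap 0.0854 t 2.45
xyz [-0.0005 -0.0009 -0.0001] twist [-0.0021 -0.0012  0.    ]
```

Now I'll close gradually with a light grip.

Request:
{"method": "servo_tool", "body": {"targets": [{"xyz":[0,0,0],"twist":[0,0,0],"jaw":0.9},{"xyz":[0,0,0],"twist":[0,0,0],"jaw":0.85},{"xyz":[0,0,0],"twist":[0,0,0],"jaw":0.8},{"xyz":[0,0,0],"twist":[0,0,0],"jaw":0.77},{"xyz":[0,0,0],"twist":[0,0,0],"jaw":0.74},{"xyz":[0,0,0],"twist":[0,0,0],"jaw":0.71},{"xyz":[0,0,0],"twist":[0,0,0],"jaw":0.68},{"xyz":[0,0,0],"twist":[0,0,0],"jaw":0.65},{"xyz":[0,0,0],"twist":[0,0,0],"jaw":0.6},{"xyz":[0,0,0],"twist":[0,0,0],"jaw":0.6},{"xyz":[0,0,0],"twist":[0,0,0],"jaw":0.6},{"xyz":[0,0,0],"twist":[0,0,0],"jaw":0.6}], "squeeze": 25}}

```text
clock: 3.45
tcp_pos: [0.5266, 0.2349, 0.0077]
orientation: [-0.001, 0.992, -0.124, 0.001]
wrist_force: [-1.1, 0.9, 5.1]
finger_gap: 0.0634
```

```bash
python3 -c "
from h import *;go(.5265,.236,.008,-14.2)"
```

```text
tcp [0.5266 0.2349 0.0077] yaw -14.21 F [-1.14  0.92  5.09] gap 0.0634 t 3.45
xyz [-0.0003 -0.0011 -0.0003] twist [-0.002  -0.001  -0.0001]
```

Request:
{"method": "servo_tool", "body": {"targets": [{"xyz":[0,0,-0.003],"twist":[0,0,0],"jaw":0.6},{"xyz":[0,0,-0.01],"twist":[0,0,0],"jaw":0.6},{"xyz":[0,0,-0.02],"twist":[0,0,0],"jaw":0.6},{"xyz":[0,0,-0.03],"twist":[0,0,0],"jaw":0.6},{"xyz":[0,0,-0.04],"twist":[0,0,0],"jaw":0.6},{"xyz":[0,0,-0.05],"twist":[0,0,0],"jaw":0.6},{"xyz":[0,0,-0.06],"twist":[0,0,0],"jaw":0.6},{"xyz":[0,0,-0.07],"twist":[0,0,0],"jaw":0.6},{"xyz":[0,0,-0.075],"twist":[0,0,0],"jaw":0.6},{"xyz":[0,0,-0.075],"twist":[0,0,0],"jaw":0.6},{"xyz":[0,0,-0.075],"twist":[0,0,0],"jaw":0.6}]}}

```text
clock: 4.37
tcp_pos: [0.5265, 0.2347, 0.0827]
orientation: [-0.001, 0.992, -0.124, 0.001]
wrist_force: [0.2, -0.3, -2.2]
finger_gap: 0.0636
```

```bash
python3 -c "
from h import *;go(.555,.009,.083,-14.2)
from workcell import env
c=env.read_camera('side');cv2.imwrite('pics/s3.png',cv2.resize(c['color'][70:200,170:330,::-1],None,fx=4,fy=4))"
```

```text
tcp [0.5265 0.2347 0.0827] yaw -14.21 F [ 0.18 -0.34 -2.17] gap 0.0636 t 4.37
xyz [ 0.083   0.2118 -0.0007] twist [-0.0021 -0.0011 -0.0002]
```

View pics/s3.png

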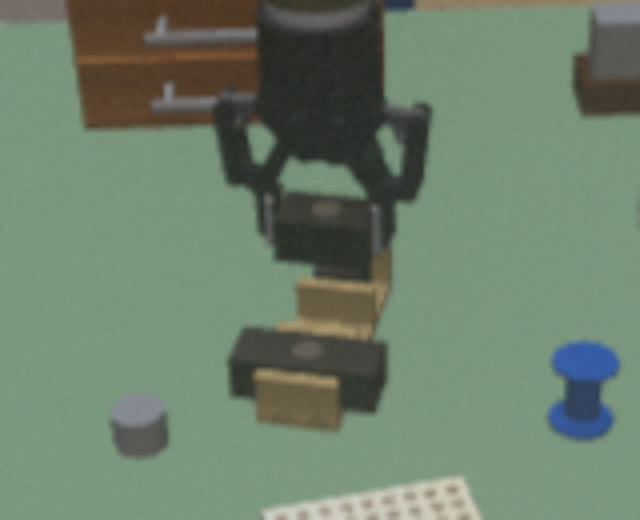

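The block is held level between the fingers at crop (328,228). The neighbouring blocks haven't moved. I'll carry it to the board.

Request:
{"method": "servo_tool", "body": {"targets": [{"xyz":[0.004,0.01,0],"twist":[0,0,0],"jaw":0.6},{"xyz":[0.012,0.03,0],"twist":[0,0,0],"jaw":0.6},{"xyz":[0.022,0.056,0],"twist":[0,0,0],"jaw":0.6},{"xyz":[0.032,0.082,0],"twist":[0,0,0],"jaw":0.6},{"xyz":[0.042,0.108,0],"twist":[0,0,0],"jaw":0.6},{"xyz":[0.053,0.134,0],"twist":[0,0,0],"jaw":0.6},{"xyz":[0.063,0.16,0],"twist":[0,0,0],"jaw":0.6},{"xyz":[0.072,0.184,0],"twist":[0,0,0],"jaw":0.6},{"xyz":[0.079,0.202,0],"twist":[0.0,0,0],"jaw":0.6},{"xyz":[0.083,0.212,0],"twist":[0,0,0],"jaw":0.6},{"xyz":[0.083,0.212,0],"twist":[0,0,0],"jaw":0.6},{"xyz":[0.083,0.212,0],"twist":[0,0,0],"jaw":0.6}]}}

```text
clock: 5.42
tcp_pos: [0.5543, 0.0085, 0.0816]
orientation: [-0.001, 0.992, -0.124, -0.0]
wrist_force: [0.7, -0.8, -1.6]
finger_gap: 0.0638
```

Request:
{"method": "servo_tool", "body": {"targets": [{"xyz":[0,0,0.005],"twist":[0,0,0],"jaw":0.6},{"xyz":[0,0,0.014],"twist":[0,0,0],"jaw":0.6},{"xyz":[0,0,0.024],"twist":[0,0,0],"jaw":0.6},{"xyz":[0,0,0.034],"twist":[0,0,0],"jaw":0.6},{"xyz":[0,0,0.044],"twist":[0,0,0],"jaw":0.6},{"xyz":[0,0,0.052],"twist":[0,0,0],"jaw":0.6},{"xyz":[0,0,0.058],"twist":[0,0,0],"jaw":0.6},{"xyz":[0,0,0.063],"twist":[0,0,0],"jaw":0.6},{"xyz":[0,0,0.066],"twist":[0,0,0],"jaw":0.6},{"xyz":[0,0,0.067],"twist":[0,0,0],"jaw":0.6},{"xyz":[0,0,0.067],"twist":[0,0,0],"jaw":0.6},{"xyz":[0,0,0.067],"twist":[0,0,0],"jaw":0.6}]}}

```text
clock: 6.42
tcp_pos: [0.5551, 0.0088, 0.0154]
orientation: [-0.001, 0.992, -0.124, 0.001]
wrist_force: [0.9, -1.2, 0.4]
finger_gap: 0.0636
```

```bash
python3 -c "
from h import *;go(.555,.009,.0117,-14.2)"
```

```text
tcp [0.5551 0.0088 0.0154] yaw -14.22 F [ 0.92 -1.17  0.37] gap 0.0636 t 6.42
xyz [-0.0002 -0.0002  0.0037] twist [-0.0018 -0.0012 -0.0003]
```

Request:
{"method": "servo_tool", "body": {"targets": [{"xyz":[0,0,0.001],"twist":[0,0,0],"jaw":0.6},{"xyz":[0,0,0.0015],"twist":[0,0,0],"jaw":0.6},{"xyz":[0,0,0.002],"twist":[0,0,0],"jaw":0.6},{"xyz":[0,0,0.002],"twist":[0,0,0],"jaw":0.6},{"xyz":[0,0,0.002],"twist":[0,0,0],"jaw":0.6}]}}

```text
clock: 6.83
tcp_pos: [0.5548, 0.0089, 0.0131]
orientation: [-0.001, 0.992, -0.124, 0.0]
wrist_force: [1.0, -0.1, -0.1]
finger_gap: 0.0637
```

Request:
{"method": "servo_tool", "body": {"targets": [{"xyz":[0,0,0.0005],"twist":[0,0,0],"jaw":0.6},{"xyz":[0,0,0.001],"twist":[0,0,0],"jaw":0.6},{"xyz":[0,0,0.001],"twist":[0,0,0],"jaw":0.6},{"xyz":[0,0,0.001],"twist":[0,0,0],"jaw":0.6}]}}

```text
clock: 7.17
tcp_pos: [0.5547, 0.0089, 0.0119]
orientation: [-0.001, 0.992, -0.124, 0.0]
wrist_force: [-0.2, 0.7, -0.5]
finger_gap: 0.0635
```

Request:
{"method": "servo_tool", "body": {"targets": [{"xyz":[0,0,0.0005],"twist":[0,0,0],"jaw":0.6},{"xyz":[0,0,0.0005],"twist":[0,0,0],"jaw":0.6},{"xyz":[0,0,0.0005],"twist":[0,0,0],"jaw":0.6},{"xyz":[0,0,0.0005],"twist":[0,0,0],"jaw":0.6}]}}

```text
clock: 7.5
tcp_pos: [0.5549, 0.0089, 0.0117]
orientation: [-0.001, 0.992, -0.124, 0.0]
wrist_force: [-0.3, -0.2, 3.7]
finger_gap: 0.0635
```

Request:
{"method": "servo_tool", "body": {"targets": [{"xyz":[0,0,0.0005],"twist":[0,0,0],"jaw":0.6},{"xyz":[0,0,0.0005],"twist":[0,0,0],"jaw":0.6},{"xyz":[0,0,0.0005],"twist":[0,0,0],"jaw":0.6},{"xyz":[0,0,0.0005],"twist":[0,0,0],"jaw":0.6}]}}

```text
clock: 7.83
tcp_pos: [0.5548, 0.0089, 0.0117]
orientation: [-0.001, 0.992, -0.124, 0.001]
wrist_force: [-3.1, -0.4, 6.3]
finger_gap: 0.0638
```

Contact force has reached 6 N, so the block is on the board. I'll open slowly, wait, then rise.

Request:
{"method": "servo_tool", "body": {"targets": [{"xyz":[0,0,0],"twist":[0,0,0],"jaw":0.76},{"xyz":[0,0,0],"twist":[0,0,0],"jaw":0.8},{"xyz":[0,0,0],"twist":[0,0,0],"jaw":0.85},{"xyz":[0,0,0],"twist":[0,0,0],"jaw":0.9},{"xyz":[0,0,0],"twist":[0,0,0],"jaw":0.95},{"xyz":[0,0,0],"twist":[0,0,0],"jaw":1},{"xyz":[0,0,0],"twist":[0,0,0],"jaw":1},{"xyz":[0,0,0],"twist":[0,0,0],"jaw":1},{"xyz":[0,0,0],"twist":[0,0,0],"jaw":1},{"xyz":[0,0,0],"twist":[0,0,0],"jaw":1},{"xyz":[0,0,0],"twist":[0,0,0],"jaw":1}]}}

```text
clock: 8.75
tcp_pos: [0.5548, 0.0089, 0.011]
orientation: [-0.001, 0.992, -0.124, 0.0]
wrist_force: [0.4, 0.3, 1.0]
finger_gap: 0.0853
```

Request:
{"method": "servo_tool", "body": {"targets": [{"xyz":[0,0,-0.01],"twist":[0,0,0],"jaw":1},{"xyz":[0,0,-0.03],"twist":[0,0,0],"jaw":1},{"xyz":[0,0,-0.05],"twist":[0,0,0],"jaw":1},{"xyz":[0,0,-0.07],"twist":[0,0,0],"jaw":1},{"xyz":[0,0,-0.09],"twist":[0,0,0],"jaw":1},{"xyz":[0,0,-0.1],"twist":[0,0,0],"jaw":1},{"xyz":[0,0,-0.1],"twist":[0,0,0],"jaw":1},{"xyz":[0,0,-0.1],"twist":[0,0,0],"jaw":1}]}}

```text
clock: 9.42
tcp_pos: [0.5551, 0.0087, 0.1114]
orientation: [-0.001, 0.992, -0.124, 0.001]
wrist_force: [-0.8, -0.1, -0.3]
finger_gap: 0.0855
```

```bash
python3 - <<'E'
from h import *
from workcell import env
go(.555,.009,.11,75.8)
c=env.read_camera('side');cv2.imwrite('pics/s4.png',cv2.resize(c['color'][80:270,170:330,::-1],None,fx=3,fy=3))
P=cloud(c);z=P[...,2];roi=np.zeros(z.shape,bool);roi[170:245,225:305]=1
rect(roi&(z>.038)&(z<.05),P,"blk")
E
```

```text
tcp [0.5551 0.0087 0.1114] yaw -14.21 F [-0.81 -0.14 -0.28] gap 0.0855 t 9.42
xyz [-0.0001 -0.0003  0.0014] twist [ 1.0000e-04 -2.9000e-03 -1.5709e+00]
blk [251 192  30  17 356] med z 43.2 c [555.8   9.2] wh [42.6 64.5] ang 75.1 mean [555.6   6.2]
```

View pics/s4.png

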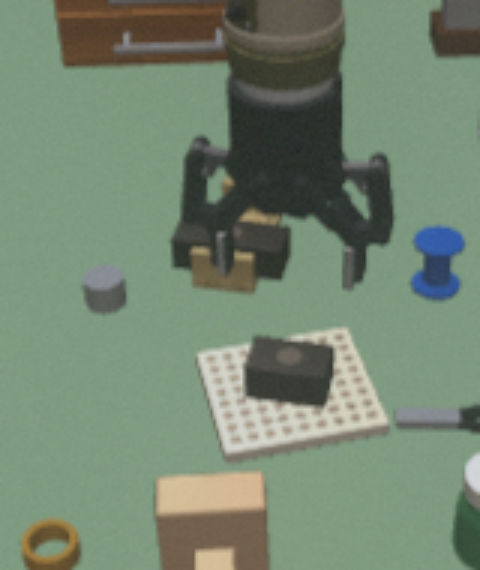

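The block is flat and released on the board, crop (290,370). Next I'll rotate 90° for the long-side grasp and refine the rest's pose from the stored images.

Request:
{"method": "servo_tool", "body": {"targets": [{"xyz":[0,0,0],"twist":[0,0,-0.1],"jaw":1},{"xyz":[0,0,0],"twist":[0,0,-0.22],"jaw":1},{"xyz":[0,0,0],"twist":[0,0,-0.34],"jaw":1},{"xyz":[0,0,0],"twist":[0,0,-0.46],"jaw":1},{"xyz":[0,0,0],"twist":[0,0,-0.58],"jaw":1},{"xyz":[0,0,0],"twist":[0,0,-0.7],"jaw":1},{"xyz":[0,0,0],"twist":[0,0,-0.82],"jaw":1},{"xyz":[0,0,0],"twist":[0,0,-0.94],"jaw":1},{"xyz":[0,0,0],"twist":[0,0,-1.06],"jaw":1},{"xyz":[0,0,0],"twist":[0,0,-1.18],"jaw":1},{"xyz":[0,0,0],"twist":[0,0,-1.3],"jaw":1},{"xyz":[0,0,0],"twist":[0,0,-1.4],"jaw":1}]}}

```text
clock: 10.47
tcp_pos: [0.5534, 0.0089, 0.109]
orientation: [-0.001, 0.837, 0.547, -0.001]
wrist_force: [0.0, -0.2, 0.2]
finger_gap: 0.0853
```

Request:
{"method": "servo_tool", "body": {"targets": [{"xyz":[0,0,0.01],"twist":[0,0,-0.1],"jaw":1},{"xyz":[0,0,0.03],"twist":[0,0,-0.171],"jaw":1},{"xyz":[0,0,0.03],"twist":[0,0,-0.171],"jaw":1},{"xyz":[0,0,0.03],"twist":[0,0,-0.171],"jaw":1},{"xyz":[0,0,0.03],"twist":[0,0,-0.171],"jaw":1}]}}

```text
clock: 10.88
tcp_pos: [0.5542, 0.0089, 0.0806]
orientation: [-0.001, 0.79, 0.614, 0.0]
wrist_force: [-0.7, 1.0, 0.5]
finger_gap: 0.0856
```

```bash
python3 - <<'E'
from h import *
go(.555,.009,.013,75.8)
for n,r in(("top",(180,245,305,395)),("side",(230,335,210,275))):
    c=np.load(f"pics/{n}0.npz");P=cloud(c);z=P[...,2];roi=np.zeros(z.shape,bool);roi[r[0]:r[1],r[2]:r[3]]=1
    rect(roi&(z>.093)&(z<.1),P,n+" cheek")
    # sill sides: per y-slice x extent at sill height, between cheeks
    m=roi&(z>.056)&(z<.065)&(P[...,1]>-.262)&(P[...,1]<-.202); q=P[m]*1000
    r_=cv2.minAreaRect(q[:,:2].astype(np.float32)); print(n,"sill",r_, np.round([np.percentile(q[:,0],[1,50,99])],1), "slope",np.polyfit(q[:,1],q[:,0],1))
E
```

```text
tcp [0.5542 0.0089 0.0806] yaw 75.70 F [-0.67  1.02  0.51] gap 0.0856 t 10.88
xyz [0.0002 0.0009 0.0676] twist [-0.0012 -0.0015 -0.0018]
top cheek [366 193  19  32 466] med z 96.9 c [ 499.9 -289. ] wh [69.7 34.5] ang 1.6 mean [ 499.7 -288.5]
top cheek [316 196  18  32 463] med z 96.6 c [ 497.2 -175.3] wh [70.1 34.4] ang 1.4 mean [ 496.5 -174.9]
top sill ((498.4358825683594, -232.06163024902344), (24.06858253479004, 59.855655670166016), 1.5231618881225586) [[486.6 498.4 510.2]] slope [-2.11732966e-02  4.93540662e+02]
side cheek [222 238  37  16 491] med z 95.5 c [ 498.7 -175.4] wh [68.  35.3] ang 2.8 mean [ 498.1 -176.6]
side cheek [221 286  42  20 707] med z 95.6 c [ 501.6 -289.3] wh [68.4 34.7] ang 2.6 mean [ 501.2 -290.2]
side sill ((498.9861755371094, -225.3234100341797), (46.070892333984375, 22.879220962524414), 89.44744873046875) [[487.9 499.2 510.5]] slope [4.74712260e-03 5.00125228e+02]
```

Request:
{"method": "servo_tool", "body": {"targets": [{"xyz":[0,0.001,0.008],"twist":[0,0,0],"jaw":1},{"xyz":[0,0.001,0.02],"twist":[0,0,0],"jaw":1},{"xyz":[0,0.001,0.032],"twist":[0,0,0],"jaw":1},{"xyz":[0,0.001,0.044],"twist":[0,0,0],"jaw":1},{"xyz":[0,0.001,0.054],"twist":[0,0,0],"jaw":1},{"xyz":[0,0.001,0.062],"twist":[0,0,0],"jaw":1},{"xyz":[0,0.001,0.066],"twist":[0,0,0],"jaw":1},{"xyz":[0,0.001,0.066],"twist":[0,0,0],"jaw":1},{"xyz":[0,0.001,0.066],"twist":[0,0,0],"jaw":1}]}}

```text
clock: 11.63
tcp_pos: [0.5559, 0.0086, 0.0151]
orientation: [-0.0, 0.789, 0.614, 0.001]
wrist_force: [-0.6, 0.9, 0.3]
finger_gap: 0.0853
```

Request:
{"method": "servo_tool", "body": {"targets": [{"xyz":[0,0,0],"twist":[0,0,0],"jaw":0.85},{"xyz":[0,0,0],"twist":[0,0,0],"jaw":0.7},{"xyz":[0,0,0],"twist":[0,0,0],"jaw":0.6},{"xyz":[0,0,0],"twist":[0,0,0],"jaw":0.54},{"xyz":[0,0,0],"twist":[0,0,0],"jaw":0.5},{"xyz":[0,0,0],"twist":[0,0,0],"jaw":0.47},{"xyz":[0,0,0],"twist":[0,0,0],"jaw":0.44},{"xyz":[0,0,0],"twist":[0,0,0],"jaw":0.4},{"xyz":[0,0,0],"twist":[0,0,0],"jaw":0.35},{"xyz":[0,0,0],"twist":[0,0,0],"jaw":0.32},{"xyz":[0,0,0],"twist":[0,0,0],"jaw":0.32},{"xyz":[0,0,0],"twist":[0,0,0],"jaw":0.32}], "squeeze": 25}}

```text
clock: 12.63
tcp_pos: [0.5561, 0.0087, 0.0154]
orientation: [-0.0, 0.789, 0.614, 0.001]
wrist_force: [-1.0, 1.0, 4.8]
finger_gap: 0.0391
```

```bash
python3 -c "
from h import *;go(.555,.009,.013,75.8)"
```

```text
tcp [0.5561 0.0087 0.0154] yaw 75.81 F [-0.96  1.04  4.82] gap 0.0391 t 12.63
xyz [ 0.     -0.0011  0.0024] twist [ 0.0012 -0.0019  0.0001]
```

Request:
{"method": "servo_tool", "body": {"targets": [{"xyz":[0,0,-0.003],"twist":[0,0,0],"jaw":0.32},{"xyz":[0,0,-0.01],"twist":[0,0,0],"jaw":0.32},{"xyz":[0,0,-0.021],"twist":[0,0,0],"jaw":0.32},{"xyz":[0,0,-0.035],"twist":[0,0,0],"jaw":0.32},{"xyz":[0,0,-0.05],"twist":[0,0,0],"jaw":0.32},{"xyz":[0,0,-0.065],"twist":[0,0,0],"jaw":0.32},{"xyz":[0,0,-0.08],"twist":[0,0,0],"jaw":0.32},{"xyz":[0,0,-0.095],"twist":[0,0,0],"jaw":0.32},{"xyz":[0,0,-0.106],"twist":[0,0,0],"jaw":0.32},{"xyz":[0,0,-0.11],"twist":[0,0,0],"jaw":0.32},{"xyz":[0,0,-0.11],"twist":[0,0,0],"jaw":0.32},{"xyz":[0,0,-0.11],"twist":[0,0,0],"jaw":0.32}]}}

```text
clock: 13.63
tcp_pos: [0.5556, 0.0084, 0.1251]
orientation: [-0.0, 0.789, 0.614, 0.001]
wrist_force: [-0.2, -0.8, -1.5]
finger_gap: 0.0395
```

```bash
python3 - <<'E'
from h import *
from workcell import env
go(.499,-.232,.1254,1.5)
c=env.read_camera('side');cv2.imwrite('pics/s5.png',cv2.resize(c['color'][80:270,170:330,::-1],None,fx=3,fy=3))
E
```

```text
tcp [0.5556 0.0084 0.1251] yaw 75.80 F [-0.17 -0.81 -1.54] gap 0.0395 t 13.63
xyz [-0.247   0.0042 -0.0007] twist [-4.0000e-04 -1.8000e-03  1.2968e+00]
```

View pics/s5.png

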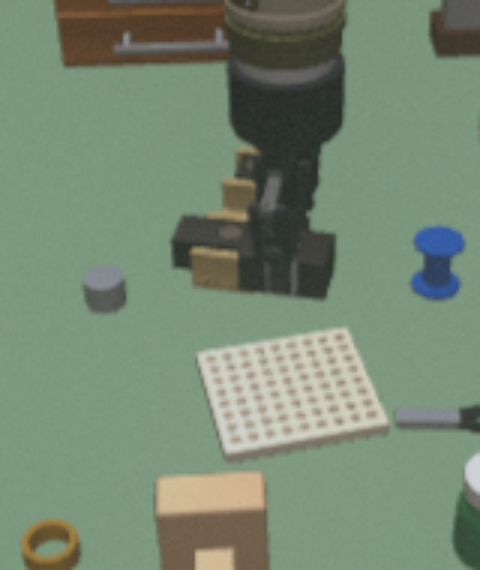

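The block is held level by its long sides, crop (290,262), clear of the board. I'll carry it to above the sill, turning on the way.

Request:
{"method": "servo_tool", "body": {"targets": [{"xyz":[-0.005,0,0],"twist":[0,0,0.03],"jaw":0.32},{"xyz":[-0.015,0,0],"twist":[0,0,0.09],"jaw":0.32},{"xyz":[-0.03,0,0],"twist":[0,0,0.17],"jaw":0.32},{"xyz":[-0.045,0.001,0],"twist":[0,0,0.25],"jaw":0.32},{"xyz":[-0.06,0.001,0],"twist":[0,0,0.33],"jaw":0.32},{"xyz":[-0.075,0.001,0],"twist":[0,0,0.41],"jaw":0.32},{"xyz":[-0.09,0.001,0],"twist":[0,0,0.49],"jaw":0.32},{"xyz":[-0.105,0.002,0],"twist":[0,0,0.57],"jaw":0.32},{"xyz":[-0.12,0.002,0],"twist":[0,0,0.65],"jaw":0.32},{"xyz":[-0.132,0.002,0],"twist":[0,0,0.71],"jaw":0.32},{"xyz":[-0.138,0.002,0],"twist":[0,0,0.74],"jaw":0.32},{"xyz":[-0.138,0.002,0],"twist":[0,0,0.74],"jaw":0.32}]}}

```text
clock: 14.68
tcp_pos: [0.523, -0.1269, 0.1241]
orientation: [-0.001, 0.958, 0.286, 0.0]
wrist_force: [0.0, 0.1, -0.9]
finger_gap: 0.0396
```

```bash
python3 -c "
from h import *;go(.499,-.232,.1254,1.5)"
```

```text
tcp [ 0.523  -0.1269  0.1241] yaw 33.24 F [ 0.04  0.09 -0.87] gap 0.0396 t 14.68
xyz [-0.0777  0.0747 -0.0015] twist [-1.700e-03 -2.000e-04  5.539e-01]
```

Request:
{"method": "servo_tool", "body": {"targets": [{"xyz":[-0.004,0.004,0],"twist":[0,0,0.03],"jaw":0.32},{"xyz":[-0.012,0.012,-0.001],"twist":[0,0,0.09],"jaw":0.32},{"xyz":[-0.022,0.021,-0.001],"twist":[0,0,0.17],"jaw":0.32},{"xyz":[-0.033,0.031,-0.001],"twist":[0,0,0.25],"jaw":0.32},{"xyz":[-0.044,0.042,-0.001],"twist":[0,0,0.33],"jaw":0.32},{"xyz":[-0.055,0.053,-0.001],"twist":[0,0,0.41],"jaw":0.32},{"xyz":[-0.066,0.063,-0.001],"twist":[0,0,0.48],"jaw":0.32},{"xyz":[-0.074,0.071,-0.001],"twist":[0,0,0.53],"jaw":0.32},{"xyz":[-0.0775,0.0745,-0.001],"twist":[0,0,0.554],"jaw":0.32},{"xyz":[-0.0775,0.0745,-0.001],"twist":[0,0,0.554],"jaw":0.32},{"xyz":[-0.0775,0.0745,-0.001],"twist":[0,0,0.554],"jaw":0.32},{"xyz":[-0.0775,0.0745,-0.001],"twist":[0,0,0.554],"jaw":0.32}]}}

```text
clock: 15.68
tcp_pos: [0.5001, -0.2298, 0.1255]
orientation: [-0.001, 1.0, 0.015, 0.0]
wrist_force: [-0.2, 0.1, -0.5]
finger_gap: 0.0398
```

```bash
python3 - <<'E'
from h import *
from workcell import env
go(.499,-.232,.0644,1.5)
c=env.read_camera('side');cv2.imwrite('pics/s6.png',cv2.resize(c['color'][170:340,170:330,::-1],None,fx=3.5,fy=3.5))
P=cloud(c);z=P[...,2];d=c["color"].max(-1)<75;roi=np.zeros(z.shape,bool);roi[190:320,195:300]=1
rect(roi&d&(z>.147)&(z<.162),P,"blk");
E
```

```text
tcp [ 0.5001 -0.2298  0.1255] yaw 1.76 F [-0.2   0.12 -0.51] gap 0.0398 t 15.68
xyz [-0.0012  0.0023  0.0611] twist [-0.002  -0.0007  0.0045]
blk [228 247  25  17 108] med z 151.8 c [ 506.5 -258.9] wh [45.7 19.2] ang 28.0 mean [ 504.6 -258.9]
```

View pics/s6.png

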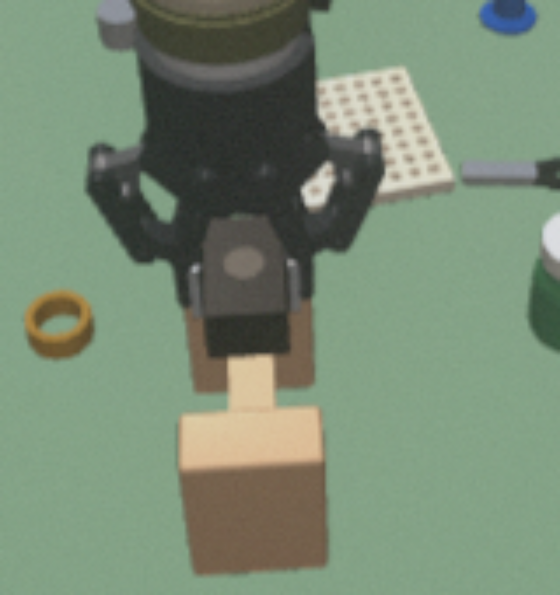

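The block hovers over the sill, lined up with it; the sill strip shows at crop (250,380), below the block's near end. Next I'll correct the centring by 1–3 mm and lower it to about 2 mm above the sill.

Request:
{"method": "servo_tool", "body": {"targets": [{"xyz":[-0.001,0.002,0.0],"twist":[0,0,0.0045],"jaw":0.32},{"xyz":[-0.0012,0.0033,0.004],"twist":[0,0,0.0045],"jaw":0.32},{"xyz":[-0.0012,0.0033,0.012],"twist":[0,0,0.0045],"jaw":0.32},{"xyz":[-0.0012,0.0033,0.02],"twist":[0,0,0.0045],"jaw":0.32},{"xyz":[-0.0012,0.0033,0.028],"twist":[0,0,0.0045],"jaw":0.32},{"xyz":[-0.0012,0.0033,0.036],"twist":[0,0,0.0045],"jaw":0.32},{"xyz":[-0.0012,0.0033,0.043],"twist":[0,0,0.0045],"jaw":0.32},{"xyz":[-0.0012,0.0033,0.049],"twist":[0,0,0.0045],"jaw":0.32},{"xyz":[-0.0012,0.0033,0.054],"twist":[0,0,0.0045],"jaw":0.32},{"xyz":[-0.0012,0.0033,0.057],"twist":[0,0,0.0045],"jaw":0.32},{"xyz":[-0.0012,0.0033,0.058],"twist":[0,0,0.0045],"jaw":0.32},{"xyz":[-0.0012,0.0033,0.058],"twist":[0,0,0.0045],"jaw":0.32}]}}

```text
clock: 16.73
tcp_pos: [0.4989, -0.2339, 0.0674]
orientation: [-0.001, 1.0, 0.012, 0.0]
wrist_force: [-0.0, 0.5, -0.9]
finger_gap: 0.0396
```

```bash
python3 - <<'E'
from h import *
from workcell import env
go(.499,-.233,.0634,1.5)
c=env.read_camera('side');cv2.imwrite('pics/s7.png',cv2.resize(c['color'][170:340,170:330,::-1],None,fx=3.5,fy=3.5))
E
```

```text
tcp [ 0.4989 -0.2339  0.0674] yaw 1.40 F [-0.02  0.45 -0.92] gap 0.0396 t 16.73
xyz [ 0.0001 -0.0009  0.004 ] twist [-0.0016 -0.0007 -0.0017]
```

View pics/s7.png

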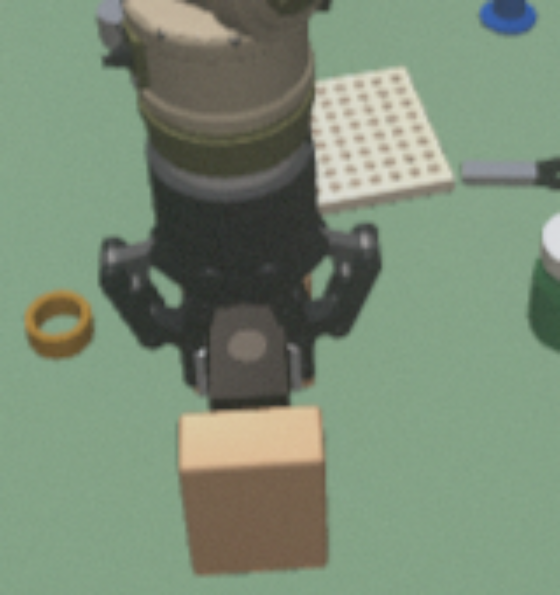

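The block sits between the cheeks, parallel to them, just above the sill. I'll lower it in small steps and watch the force.

Request:
{"method": "servo_tool", "body": {"targets": [{"xyz":[0,-0.0008,0.001],"twist":[0,0,0],"jaw":0.32},{"xyz":[0,-0.0008,0.002],"twist":[0,0,0],"jaw":0.32},{"xyz":[0,-0.0008,0.0025],"twist":[0,0,0],"jaw":0.32},{"xyz":[0,-0.0008,0.0025],"twist":[0,0,0],"jaw":0.32},{"xyz":[0,-0.0008,0.0025],"twist":[0,0,0],"jaw":0.32}]}}

```text
clock: 17.2
tcp_pos: [0.499, -0.2331, 0.0652]
orientation: [-0.001, 1.0, 0.012, 0.001]
wrist_force: [1.0, -0.3, -0.2]
finger_gap: 0.0396
```

Request:
{"method": "servo_tool", "body": {"targets": [{"xyz":[0,0,0.0005],"twist":[0,0,0],"jaw":0.32},{"xyz":[0,0,0.0008],"twist":[0,0,0],"jaw":0.32},{"xyz":[0,0,0.0008],"twist":[0,0,0],"jaw":0.32},{"xyz":[0,0,0.0008],"twist":[0,0,0],"jaw":0.32}]}}

```text
clock: 17.53
tcp_pos: [0.499, -0.2331, 0.0643]
orientation: [-0.001, 1.0, 0.012, 0.0]
wrist_force: [0.1, -0.5, -0.5]
finger_gap: 0.0396
```

Request:
{"method": "servo_tool", "body": {"targets": [{"xyz":[0,0,0.0003],"twist":[0,0,0],"jaw":0.32},{"xyz":[0,0,0.0006],"twist":[0,0,0],"jaw":0.32},{"xyz":[0,0,0.0006],"twist":[0,0,0],"jaw":0.32},{"xyz":[0,0,0.0006],"twist":[0,0,0],"jaw":0.32}]}}

```text
clock: 17.87
tcp_pos: [0.499, -0.2331, 0.0636]
orientation: [-0.001, 1.0, 0.012, 0.0]
wrist_force: [0.4, -0.9, -0.8]
finger_gap: 0.0395
```

Request:
{"method": "servo_tool", "body": {"targets": [{"xyz":[0,0,0.0004],"twist":[0,0,0],"jaw":0.32},{"xyz":[0,0,0.0004],"twist":[0,0,0],"jaw":0.32},{"xyz":[0,0,0.0004],"twist":[0,0,0],"jaw":0.32},{"xyz":[0,0,0.0004],"twist":[0,0,0],"jaw":0.32}]}}

```text
clock: 18.2
tcp_pos: [0.499, -0.2331, 0.0634]
orientation: [-0.001, 1.0, 0.012, 0.001]
wrist_force: [-0.6, 1.5, 0.7]
finger_gap: 0.0396
```

Request:
{"method": "servo_tool", "body": {"targets": [{"xyz":[0,0,0.0004],"twist":[0,0,0],"jaw":0.32},{"xyz":[0,0,0.0004],"twist":[0,0,0],"jaw":0.32},{"xyz":[0,0,0.0004],"twist":[0,0,0],"jaw":0.32},{"xyz":[0,0,0.0004],"twist":[0,0,0],"jaw":0.32}]}}

```text
clock: 18.53
tcp_pos: [0.4991, -0.2331, 0.0634]
orientation: [-0.001, 1.0, 0.012, 0.001]
wrist_force: [-2.1, 1.8, 4.9]
finger_gap: 0.0399
```

The block is in contact with the sill at 5 N. I'll open gently, then rise straight up.

Request:
{"method": "servo_tool", "body": {"targets": [{"xyz":[0,0,0],"twist":[0,0,0],"jaw":0.47},{"xyz":[0,0,0],"twist":[0,0,0],"jaw":0.5},{"xyz":[0,0,0],"twist":[0,0,0],"jaw":0.54},{"xyz":[0,0,0],"twist":[0,0,0],"jaw":0.6},{"xyz":[0,0,0],"twist":[0,0,0],"jaw":0.7},{"xyz":[0,0,0],"twist":[0,0,0],"jaw":0.8},{"xyz":[0,0,0],"twist":[0,0,0],"jaw":0.8},{"xyz":[0,0,0],"twist":[0,0,0],"jaw":0.8},{"xyz":[0,0,0],"twist":[0,0,0],"jaw":0.8}]}}

```text
clock: 19.28
tcp_pos: [0.499, -0.2331, 0.0628]
orientation: [-0.001, 1.0, 0.012, 0.0]
wrist_force: [0.4, -0.1, -0.2]
finger_gap: 0.068
```

Request:
{"method": "servo_tool", "body": {"targets": [{"xyz":[0,0,-0.008],"twist":[0,0,0],"jaw":0.8},{"xyz":[0,0,-0.02],"twist":[0,0,0],"jaw":0.8},{"xyz":[0,0,-0.04],"twist":[0,0,0],"jaw":0.8},{"xyz":[0,0,-0.06],"twist":[0,0,0],"jaw":0.8},{"xyz":[0,0,-0.08],"twist":[0,0,0],"jaw":0.8},{"xyz":[0,0,-0.105],"twist":[0,0,0],"jaw":0.8},{"xyz":[0,0,-0.13],"twist":[0,0,0],"jaw":0.8},{"xyz":[0,-0.03,-0.14],"twist":[0,0,0],"jaw":0.8},{"xyz":[0,-0.07,-0.14],"twist":[0,0,0],"jaw":0.8},{"xyz":[0,-0.11,-0.14],"twist":[0,0,0],"jaw":0.8},{"xyz":[0,-0.15,-0.14],"twist":[0,0,0],"jaw":0.8},{"xyz":[0,-0.18,-0.14],"twist":[0,0,0],"jaw":0.8}]}}

```text
clock: 20.28
tcp_pos: [0.4938, -0.0509, 0.2041]
orientation: [-0.001, 1.0, 0.013, 0.001]
wrist_force: [0.1, -1.1, -0.6]
finger_gap: 0.0685
```

Request:
{"method": "servo_tool", "body": {"targets": [{"xyz":[0,-0.02,0],"twist":[0,0,0],"jaw":0.8},{"xyz":[0,-0.02,0],"twist":[0,0,0],"jaw":0.8},{"xyz":[0,-0.02,0],"twist":[0,0,0],"jaw":0.8}]}}

```text
clock: 20.53
tcp_pos: [0.494, -0.0325, 0.2039]
orientation: [-0.0, 1.0, 0.014, 0.001]
wrist_force: [0.4, 0.0, 0.4]
finger_gap: 0.0683
```

```bash
python3 - <<'E'
from h import *
from workcell import env
go(.499,-.233,.0634,1.5)
for n in("side","top"):
    c=env.read_camera(n);P=cloud(c);z=P[...,2];roi=np.zeros(z.shape,bool)
    r=(225,330,205,285) if n=="side" else (175,250,300,400)
    roi[r[0]:r[1],r[2]:r[3]]=1
    rect(roi&(c["color"].max(-1)<110)&(z>.086)&(z<.1),P,n+" blk"); rect(roi&(c["color"].max(-1)>=110)&(z>.093)&(z<.1),P,n+" cheek")
    if n=="side": cv2.imwrite('pics/s8.png',cv2.resize(c['color'][100:340,150:390,::-1],None,fx=2.4,fy=2.4))
E
```

```text
tcp [ 0.494  -0.0325  0.2039] yaw 1.55 F [0.38 0.01 0.38] gap 0.0683 t 20.53
xyz [-0.0007  0.2007  0.1403] twist [-0.0009 -0.0017  0.0009]
side blk [230 256  23  31 590] med z 91.7 c [ 500.2 -233.6] wh [38.5 65.5] ang 1.4 mean [ 499.9 -236.6]
side cheek [222 238  37  15 489] med z 95.5 c [ 498.8 -175.1] wh [68.2 34.9] ang 1.2 mean [ 498.  -176.4]
side cheek [221 286  42  20 698] med z 95.6 c [ 501.6 -289.3] wh [68.7 35.1] ang 3.1 mean [ 501.3 -290.1]
top blk [335 201  31  19 519] med z 92.7 c [ 498.4 -233.6] wh [39.9 64.3] ang 1.4 mean [ 498.1 -233.3]
top cheek [367 193  18  31 463] med z 96.7 c [ 500.5 -289.1] wh [68.9 34.9] ang 0.9 mean [ 499.6 -288.5]
top cheek [318 196  16  32 390] med z 96.6 c [ 497.3 -175.4] wh [69.3 33.7] ang 0.7 mean [ 493.3 -177. ]
```

View pics/s8.png

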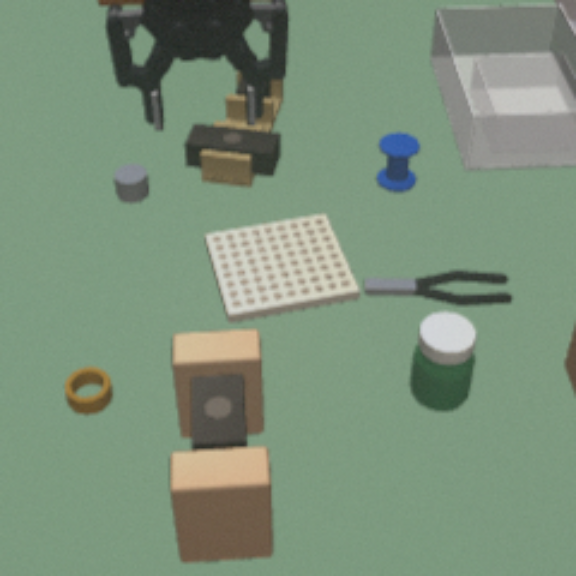

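The block lies level on the sill at crop (218,408), centred within about 1.5 mm and yawed 1.4°, matching the rest. Nothing else has moved and the arm is clear, so I'm handing in.

```bash
python3 -c "
from workcell import env
print(env.hand_in())"
```

```text
the job is handed in; nothing more can be done
None
```

The middle charcoal block is now on the sill of the rest, and I handed the job in at about 20.7 s on the robot's clock; no verdict is reported.

- **First move:** I gripped the block by its two ends at 25 N, lifted it out of the rack, set it down on the board with about 6 N of contact, and let go.
- **Second move:** I took it again by its long sides at 25 N and lowered it onto the sill with about 5 N before releasing it.

**Last checks:**
- **Position:** both cameras put the block within about 1.5 mm of the sill's centre. The top of the block read 91.7 to 92.7 mm, against 92 mm expected.
- **Alignment:** its yaw was 1.4°, against about 1.5° for the rest, and it lay level.
- **Surroundings:** in the last side picture the other things looked where they started; I judged this by eye and did not measure it. The arm was clear of everything.
- **Disagreements:** the two cameras differed by up to about 2 mm, which is in line with their calibration. No check failed.

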